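# Scrub out the spray-gun cup and close it

### The job

Clean out the spray gun's open cup with the long thick-headed brush from the slotted rack: scrub straight along the cup's slanting bore with three full strokes, each down to the bottom and back up to the mouth. Then hang the brush back upright by its collar in a free slot of the rack, and after that put the loose black lid squarely on the cup, fully home all round. Leave the other tools and things on the bench where they are.

Things in the scene. Friction and masses are not known exactly. Their poses are not given: they have to be found in the camera images.
- cup_floor (a point): Centre of the inner bottom of the spray gun's aluminium cup, which leans 32 degrees from vertical, mouth roughly towards the robot. z runs up the cup's axis and out through the mouth; x square to it, away from the nozzle; y level. Outside 72 mm, bore 66 mm, wall 3 mm. The lowest 20 mm narrow like a funnel from 66 mm to some 18 mm at the bottom; above that the bore is straight.
- cup_mouth (a point): Centre of the cup's open mouth, level with its rim, 85 mm up the cup's axis from cup_floor and about 225 mm above the bench. Same axes as cup_floor. Nothing of the gun stands nearer than 85 mm below the rim along the axis.
- holder: Fixed steel bench holder with the gravity-feed spray gun clamped in it, nose down towards the robot, cup on top. Base plate 200 x 150 x 8 mm. Origin on the bench, under the gun's barrel where the cup is screwed on; z up, -x the way the nozzle points and the cup leans.
- brush_handle (a point): Long cup brush, loose, 220 mm long, about 90 g, hanging upright in the rack, bristles down. This point is on its axis, in the middle of the wooden handle (23 mm diameter, 90 mm long, its top 50 mm above this point). z runs from the bristles to the handle's end. It has the thickest head of the tools in the rack.
- brush_collar (a point): The brush's axis at the underside of its steel collar (30 mm diameter, 5 mm thick; this face rests on the rack), 45 mm below brush_handle. Below it come 50 mm of bare stem (8 mm diameter), then the bristles. Same axes.
- brush_tip (a point): Lower end of the bristles on the brush's axis, 170 mm below brush_handle, 125 mm below the collar's underside. The pale nylon bristles are 75 mm long and 56 mm across, tapered at the tip; they give, and their firm core, 50 mm across, has 8 mm to spare all round in the cup. Same axes.
- rack: Fixed plywood rack, 345 mm long (y), board 82 mm deep, 16 mm thick, top 150 mm above the bench. Four slots, 75 mm apart, 18 mm wide, open to the front (-x). Long brush, small brush and round file hang in three of them in any order; one is empty. Bristles do not pass up through a slot: lift the brush some 10 mm and draw it out to the front. Origin on the bench, under the line of slot places.
- slot0 (a point): Slot 0 of the rack, at -112.5 mm along the rack's y: the place on the board's upper face where a hanging tool's axis belongs. The slot runs from the board's front edge, 32 mm in front of this point (-x), to 8 mm behind it. Below the board a back panel stands 38 mm behind it. Axes as rack.
- slot1 (a point): Slot 1 of the rack, at -37.5 mm along the rack's y: the place on the board's upper face where a hanging tool's axis belongs. The slot runs from the board's front edge, 32 mm in front of this point (-x), to 8 mm behind it. Below the board a back panel stands 38 mm behind it. Axes as rack.
- slot2 (a point): Slot 2 of the rack, at 37.5 mm along the rack's y: the place on the board's upper face where a hanging tool's axis belongs. The slot runs from the board's front edge, 32 mm in front of this point (-x), to 8 mm behind it. Below the board a back panel stands 38 mm behind it. Axes as rack.
- slot3 (a point): Slot 3 of the rack, at 112.5 mm along the rack's y: the place on the board's upper face where a hanging tool's axis belongs. The slot runs from the board's front edge, 32 mm in front of this point (-x), to 8 mm behind it. Below the board a back panel stands 38 mm behind it. Axes as rack.
- lid_knob (a point): Cup lid, loose, black plastic, about 40 g, lying knob up. This point is on its axis at half the knob's height (knob 18 mm diameter, 26 mm high), 13 mm above the lid's flat top and 26.5 mm above the skirt's lower edge. z up out of the lid. Lid 85 mm across at most, 13.5 mm high without knob; the skirt is 78 mm wide inside, 3 mm to spare all round on the cup.
- lid_seat (a point): The lid's axis at the underside of its top plate, which rests on the cup's rim when home: 16 mm below lid_knob, 10.5 mm above the skirt's lower edge. Same axes. With the lid home it lies at cup_mouth.
- small_brush: Bystander: small thin brush (head 20 mm across) hanging in the rack; handle 85 mm high and 23 mm across above the board. Origin on its axis at the underside of its collar.
- round_file: Bystander: round file with wooden handle (100 mm high, 23 mm across) hanging in the rack. Origin on its axis at the underside of its collar.
- thinner_tin: Bystander: steel tin, 76 mm diameter, 125 mm high. Origin under its centre.
- tape_roll: Bystander: roll of masking tape lying flat, 90 mm across, 25 mm high. Origin under its centre.
- gun_spanner: Bystander: flat steel spanner, 160 mm long, 5 mm thick, lying on the bench. Origin under its middle.
- mixing_cup: Bystander: white plastic cup, 72 mm across, 85 mm high. Origin under its centre.
- sanding_block: Bystander: cork sanding block 120 x 62 x 36 mm. Origin under its centre.

How it is judged:
By the outcome, as a careful person would: the job done as asked, in the order asked, and still so for the second after the job is handed in, with the robot touching nothing.
It also fails if it takes over 67 s, if anything falls off the work surface, if the arm or the gripper's body presses on something with over 40 N, if the wrist force passes 120 N, or if a joint passes its speed limit or range.

### The arm

A 7-joint arm with a two-finger parallel gripper is mounted at the origin on the work surface. World frame = base frame: x ahead of the robot, y to its left, z up, the work surface at z = 0. Lengths are in m, angles in rad, forces in N, time in s.
With the tool pointing down it reaches from about 0.4 to 0.875 m from the base axis. Payload 6.5 kg.
Tool frame: the origin (TCP) lies at the very end of the fingers, on their centre line; the grasp point (between the pads) lies 19 mm behind it; z points along the fingers, y is the line along which they close (so a half turn about z gives the same grasp; the last joint's range is limited). The gripper opens to 88 mm and grips with 3 to 60 N. Pads are 18 mm wide; open, the fingers measure 123 mm over their backs; the gripper's body (75 mm by 187 mm) begins 45 mm behind the grasp point.
Start: joints at [1.07, 0.536, -0.004, 1.538, 0.003, 1.067, -0.071], TCP at [0.274, -0.59, 0.239] pointing down, gripper open.
Joint ranges: [-2.7, 2.7], [-0.37, 2.16], [-1.27, 1.26], [0.24, 2.4], [-1.31, 4.45], [0.19, 1.91], [-2.76, 2.76]. Speed limits (rad/s): [2.39, 2.39, 3.14, 3.14, 3.14, 3.14, 3.14].

### API

Orientations are given as a unit quaternion [x, y, z, w].
In Python, from workcell import manip gives the robot as it stands.
- The arm moves only by the tool play_rows, never from a script. Its argument "moves" is a list of rows, each a list of 6 numbers: the shift along the world's x, y, z in m, then the turn, a rotation vector about the world's x, y, z in degrees. A call has 1 to 20 rows; each row is the pose to reach, as a shift and turn from the pose commanded when the call began; what a row does not reach only later rows make up. A row lasts 1/10 s, in which the tool goes at most 50 mm and 8.59 degrees, less where a joint would pass 70% of its speed; a pose out of reach is approached as far as the arm can. A call with a gripper value outside its range is refused whole. "gripper" is the finger opening in m, from 0 to 0.0881, set as the call begins (left out, the last holds). The fingers move at their own pace and stop on an object; "squeeze" is the grip in N (left out, the last holds). Time passes only in rows, so rows that repeat a pose let the fingers close. It gives the time, the measured TCP pose, the force, the opening and the grip force at its end, in the units of the state.
- manip.read_state(): the state, without advancing time (a new reading comes with each control period).
- manip.snapshot(name): name is "scene" or "side" or "wrist"; returns a dict with "image" (420x560x3 uint8, red, green, blue), "z_map" (420x560 float32, m along the optical axis (not along the pixel's ray), 0 where there is no reading), "mtx" (3x3 intrinsics, pixels), "dist" ([k1, k2, p1, p2, k3] as OpenCV has them; the pictures are not rectified), "world_to_cam" (4x4, takes a point from world to camera coordinates); the wrist camera has in their place "T_tool_cam" (4x4, takes a point from camera to tool coordinates, whose origin is the TCP and whose axes are the flange's). Camera axes: x right, y down, z forward; pixel columns grow to the right and rows downward; lengths in m; the calibration is good to about 2 mm. A picture is of the moment at which its call begins: read the wrist's pose just before it.
- manip.close_job(): hands the job in; it is judged then, once.
The state is a dict: "time_s": time; "joints": joint angles; "joint_vel": joint speeds; "effort": joint torques, N m; "ee_pos": TCP position; "orientation": TCP orientation; "contact_force": force on the tool from outside, world axes, zero at the start; "wrist_torque": the same for the moment, N m; "gripper_width": opening from 0.0 (shut) to 1.0 (fully open); "finger_force": force on a finger pad.
Only numpy, scipy, OpenCV 4.12 (cv2) and the standard library are available. Lean on these libraries where they do the work, as an engineer would, in place of code of your own. Each camera call takes 0.05 s, during which the arm holds its last target. There are 200 camera calls.

## Working session

There is one attempt and no reset: what is moved stays moved. The work goes in short steps, Python scripts to look and compute and a tool call to move; the robot and the scene stay as the last step left them, time stands still between calls to the robot, and variables do not carry over. Pictures are saved under pics/ and viewed, at most 10 in all, crops included, and the job is handed in when it is done.

Besides the shell and the picture viewer there is one more tool, called after "Emit:" as a command line: name --pt "numbers of a row" for each row, then --argument value for the rest. play_rows: Moves the arm, as the interface text tells. Its arguments: {"type":"object","properties":{"moves":{"type":"array"},"gripper":{"type":"number"},"squeeze":{"type":"number"}},"required":["moves"]}

```bash
mkdir -p pics; cat > h.py <<'E'
import numpy as np, cv2, pickle
from workcell import manip
from scipy.spatial.transform import Rotation as R
def snap(n):
    st=manip.read_state(); s=manip.snapshot(n); s=dict(s)
    if n=='wrist':
        T=np.eye(4);T[:3,:3]=R.from_quat(st['orientation']).as_matrix();T[:3,3]=st['ee_pos']
        s['c2w']=T@np.array(s['T_tool_cam'])
    else: s['c2w']=np.linalg.inv(np.array(s['world_to_cam']))
    return s
def save(s,f,crop=None,scale=1):
    im=s['image'][:,:,::-1]
    if crop: x0,y0,x1,y1=crop; im=im[y0:y1,x0:x1]
    cv2.imwrite('pics/'+f,cv2.resize(im,None,fx=scale,fy=scale))
def rays(s,uv):
    p=cv2.undistortPoints(np.array(uv,float).reshape(-1,1,2),np.array(s['mtx']),np.array(s['dist'],float)).reshape(-1,2)
    d=np.c_[p,np.ones(len(p))]
    return s['c2w'][:3,3],d@s['c2w'][:3,:3].T   # world rays with unit depth
def onz(s,uv,z):
    o,d=rays(s,uv); return o+d*((z-o[2])/d[:,2])[:,None]
def cloud(s):
    H,W=s['z_map'].shape
    uv=np.stack(np.meshgrid(np.arange(W),np.arange(H)),-1).reshape(-1,2)
    o,d=rays(s,uv); P=o+d*s['z_map'].reshape(-1,1)
    P[s['z_map'].ravel()==0]=np.nan
    return P.reshape(H,W,3)
def proj(s,P):
    w=np.linalg.inv(s['c2w']); return cv2.projectPoints(np.array(P,float).reshape(-1,3),cv2.Rodrigues(w[:3,:3])[0],w[:3,3],np.array(s['mtx']),np.array(s['dist'],float))[0].reshape(-1,2)
def tri(s1,uv1,s2,uv2):
    o1,d1=rays(s1,[uv1]);o2,d2=rays(s2,[uv2]);A=np.c_[d1[0],-d2[0]]
    t=np.linalg.lstsq(A,o2-o1,rcond=None)[0]; a=o1+t[0]*d1[0];b=o2+t[1]*d2[0]
    return (a+b)/2,np.linalg.norm(a-b)
E
python3 - <<'E'
from h import *
ims=[]
for n in ['scene','side','wrist']:
    s=snap(n); pickle.dump(s,open(n+'0.pkl','wb')); save(s,n+'0.png'); print(n,s['c2w'].round(3).tolist(),(s['z_map']>0).mean())
print(manip.read_state())
E
```

```text
scene [[0.573, 0.542, -0.615, 1.245], [0.819, -0.379, 0.43, -0.461], [0.001, -0.75, -0.661, 0.907], [0.0, 0.0, 0.0, 1.0]] 0.9959523809523809
side [[-0.818, -0.368, 0.442, -0.1], [-0.575, 0.493, -0.653, 0.913], [0.023, -0.788, -0.615, 0.978], [0.0, 0.0, 0.0, 1.0]] 0.9959396258503401
wrist [[0.422, -0.865, -0.272, 0.343], [-0.907, -0.403, -0.125, -0.557], [-0.002, 0.299, -0.954, 0.384], [0.0, 0.0, 0.0, 1.0]] 0.9960289115646258
{'time_s': 0.15, 'joints': array([ 1.06979385,  0.53700003, -0.00440816,  1.53863221,  0.00260503,
        1.06730343, -0.07121464]), 'joint_vel': array([ 0.00017121, -0.00235416,  0.00090807, -0.00287728, -0.00094619,
       -0.000233  ,  0.00098103]), 'effort': array([ 1.68289189e-03, -5.71329474e+01,  9.92139168e-01, -2.51828814e+01,
       -5.60964947e-02,  1.52002985e-02,  1.07189433e-04]), 'ee_pos': array([ 0.27357653, -0.58910336,  0.23804096]), 'orientation': array([ 9.76457504e-01,  2.15708823e-01, -2.02329444e-04, -6.37448967e-04]), 'contact_force': array([-0.25145934,  0.41022309, -0.21867982]), 'wrist_torque': array([-0.00333619, -0.03865107,  0.00522663]), 'finger_force': 0.0, 'gripper_width': 1.0004245770411295}
```

View pics/scene0.png

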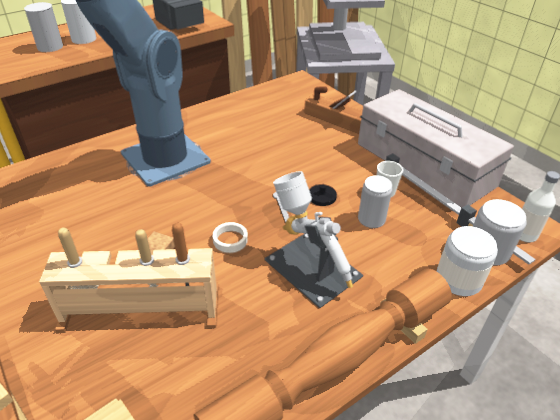

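View pics/side0.png

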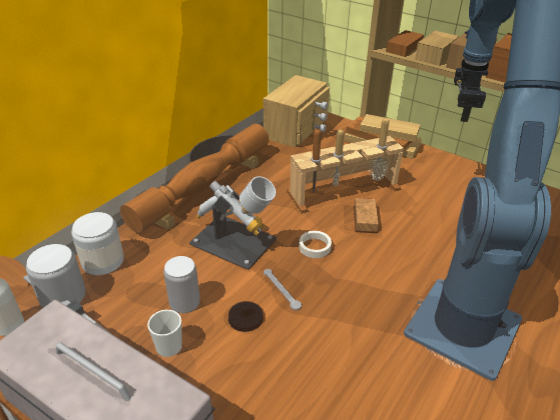

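The scene view shows the rack lower left, with handles at (68,245), (145,245) and (180,240). The gun cup is at (293,190), the black lid at (320,195) and the tape at (230,237). In the side view the cup mouth is at (262,193), the lid at (245,316), and the thick white bristles hang under the handle at (383,135), which is the -y end of the rack.

```bash
python3 - <<'E'
from h import *
S=pickle.load(open('scene0.pkl','rb'));D=pickle.load(open('side0.pkl','rb'))
a=cv2.resize(S['image'][215:335,30:230],None,fx=2,fy=2);b=cv2.resize(D['image'][90:210,280:420],None,fx=2,fy=2)
c=cv2.resize(S['image'][160:300,240:380],None,fx=2,fy=2);d=cv2.resize(D['image'][165:335,190:350],None,fx=2,fy=2)
can=np.zeros((600,800,3),np.uint8)
for im,x,y in((a,0,0),(b,410,0),(c,0,250),(d,410,250)): can[y:y+im.shape[0],x:x+im.shape[1]]=im
cv2.imwrite('pics/comp.png',can[:,:,::-1])
for n,s in(('S',S),('D',D)):
    P=cloud(s)
    x,y,z=P[...,0],P[...,1],P[...,2]
    print(n,'bench z',np.nanmedian(z[(x>.3)&(x<.9)&(abs(z)<.03)]))
    m=(x>.3)&(x<1)&(y<-.1)&(y>-.7)&(z>.143)&(z<.157)
    q=P[m]; q=q.astype(np.float32)
    r=cv2.minAreaRect(q[:,:2]*1000); print('rack',r,np.median(q[:,2]))
    # handles
    m=((x>.3)&(x<1)&(y<-.1)&(y>-.75)&(z>.17)&(z<.3)).astype(np.uint8)
    k,L,st,ce=cv2.connectedComponentsWithStats(m)
    for i in range(1,k):
        if st[i,4]>40: q=P[L==i]; print('handle',st[i],np.median(q,0).round(3),q[:,2].max().round(3))
    # lid (black, low)
    hsv=cv2.cvtColor(s['image'],cv2.COLOR_RGB2HSV)
    m=((hsv[...,2]<60)&(x>.3)&(x<.9)&(abs(y)<.5)&(z>.004)&(z<.06)).astype(np.uint8)
    k,L,st,ce=cv2.connectedComponentsWithStats(m)
    for i in range(1,k):
        if st[i,4]>60: q=P[L==i]; print('black',st[i],np.median(q,0).round(3),cv2.minAreaRect((q[:,:2]*1000).astype(np.float32)),q[:,2].max().round(3))
E
```

```text
S bench z 0.0017643071322961945
rack ((631.7744140625, -386.22637939453125), (344.0122985839844, 373.4017333984375), 57.063438415527344) 0.15122381
handle [172 223  15  35 371] [ 0.572 -0.212  0.217] 0.255
handle [ 58 227  21  34 399] [ 0.451 -0.398  0.214] 0.249
handle [135 229  16  30 322] [ 0.531 -0.274  0.21 ] 0.239
black [310 185  26  21 423] [0.449 0.281 0.016] ((442.93304443359375, 288.02545166015625), (71.00431823730469, 81.07208251953125), 60.20216751098633) 0.045
black [272 260  19  17  90] [0.597 0.021 0.01 ] ((602.2694091796875, 24.541980743408203), (63.107547760009766, 22.794626235961914), 4.9698381423950195) 0.014
black [307 265  17  18  72] [0.681 0.071 0.013] ((671.9939575195312, 74.0705337524414), (31.60999870300293, 24.961307525634766), 7.580161094665527) 0.059
D bench z -0.00022603356141259745
rack ((723.9828491210938, -446.02557373046875), (351.1654968261719, 603.4262084960938), 57.57415008544922) 0.14939497
handle [379 118  11  24 175] [ 0.437 -0.39   0.212] 0.248
handle [313 129   9  28 199] [ 0.557 -0.202  0.212] 0.251
handle [336 129   9  23 158] [ 0.517 -0.265  0.204] 0.237
black [215 217  39  22 396] [0.675 0.071 0.009] ((666.2283935546875, 57.00183868408203), (106.11976623535156, 78.76012420654297), 46.9713134765625) 0.059
black [257 232  18  16 116] [0.564 0.039 0.008] ((566.1807861328125, 40.06262969970703), (52.5540771484375, 49.83670425415039), 11.198317527770996) 0.013
black [229 302  34  29 728] [0.43  0.294 0.013] ((434.2784729003906, 289.7149353027344), (78.03202819824219, 80.96382141113281), 44.12110900878906) 0.043
```

View pics/comp.png

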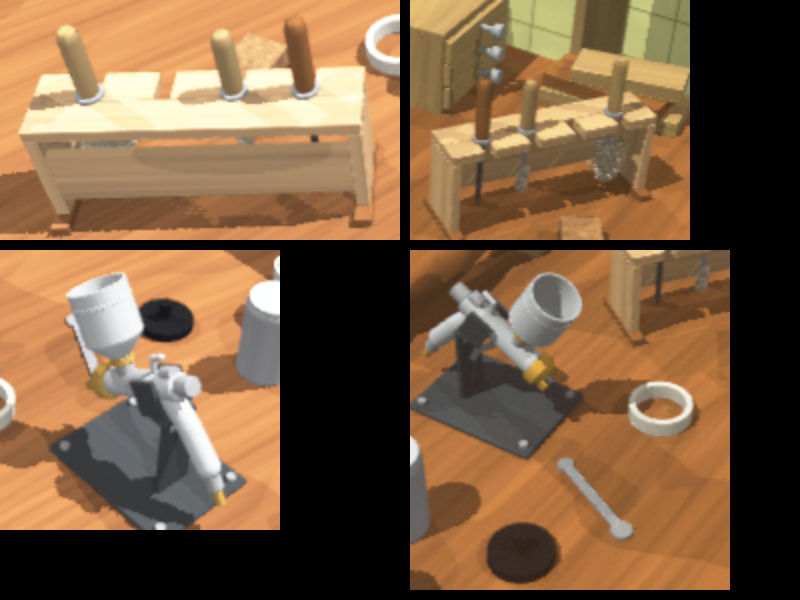

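The composite shows the long brush with the thick head in slot 0 at the -y end. Slot 1 is empty, the small brush is in slot 2 and the dark file in slot 3. The cup's mouth is clearly visible in the side view, and the cork block lies in front of the rack.

```bash
python3 - <<'E'
from h import *
from scipy.optimize import least_squares
S=pickle.load(open('scene0.pkl','rb'));D=pickle.load(open('side0.pkl','rb'))
PS,PD=cloud(S),cloud(D)
# handles: axis = circle fit on both-view points
for c in((.444,-.394),(.565,-.207)):
    Q=[]
    for P in(PS,PD):
        m=(np.hypot(P[...,0]-c[0],P[...,1]-c[1])<.03)&(P[...,2]>.175)&(P[...,2]<.225); Q.append(P[m]); print(Q[-1].mean(0).round(4),end=' ')
    f=least_squares(lambda p:np.concatenate([np.hypot(*(q[:,:2]-p).T)-.0115 for q in Q]),c,loss='soft_l1',f_scale=.002); print('axis',f.x.round(4),np.sqrt(np.mean(f.fun**2)))
# base plate, cork, spanner etc: print clusters above bench in region
for s,P in((S,PS),(D,PD)):
    x,y,z=P[...,0],P[...,1],P[...,2]
    m=((x>.25)&(x<.8)&(y>-.45)&(y<.4)&(z>.02)&(z<.042)).astype(np.uint8)
    k,L,st,ce=cv2.connectedComponentsWithStats(m)
    for i in range(1,k):
        if st[i,4]>60: q=P[L==i]; print('low',ce[i].round(),st[i,4],q.mean(0).round(3),cv2.minAreaRect((q[:,:2]*1000).astype(np.float32)))
# cup
hsv=[cv2.cvtColor(s['image'],cv2.COLOR_RGB2HSV) for s in(S,D)]
Q=[]
for s,P,h in((S,PS,hsv[0]),(D,PD,hsv[1])):
    x,y,z=P[...,0],P[...,1],P[...,2]
    m=(x>.35)&(x<.65)&(y>-.12)&(y<.2)&(z>.165)&(z<.3); q=P[m]; Q.append(q); print('cup',len(q),q.mean(0).round(3),q.min(0).round(3),q.max(0).round(3))
def ax(t,az): return np.array([np.sin(t)*np.cos(az),np.sin(t)*np.sin(az),np.cos(t)])
def res(p,Q,r):
    a=ax(p[3],p[4]); d=Q-np.array([p[0],p[1],.2]) -np.array([0,0,0]); rr=np.linalg.norm(d-np.outer(d@a,a),axis=1)
    return np.minimum(abs(rr-.036),abs(rr-.033))
for az in(2.5,3,3.5):
    f=least_squares(lambda p:res([p[0],p[1],0,np.radians(32),p[2]],np.vstack(Q),0),[.47,.03,az],loss='soft_l1',f_scale=.002);print(f.x,f.cost)
    a=ax(np.radians(32),f.x[2])
    for q in Q: 
        t=(q-np.array([f.x[0],f.x[1],.2]))@a; print(np.percentile(t,[0,1,5,50,95,99,100]).round(4))
E
```

```text
[ 0.451  -0.3975  0.2004] [ 0.437  -0.39    0.2006] axis [ 0.4418 -0.397 ] 0.0018752831497917289
[ 0.5719 -0.2118  0.1998] [ 0.5579 -0.202   0.1993] axis [ 0.563  -0.2091] 0.0017953961632104745
low [371. 218.] 169 [0.61  0.315 0.031] ((606.0138549804688, 320.2590637207031), (74.85930633544922, 35.12877655029297), 42.6259765625)
low [229. 235.] 345 [ 0.442 -0.027  0.026] ((440.20562744140625, -25.041397094726562), (88.312255859375, 91.75802612304688), 45.09370422363281)
low [159. 241.] 375 [ 0.372 -0.19   0.037] ((372.8615417480469, -199.21856689453125), (64.34626770019531, 73.98181915283203), 33.02125549316406)
low [325. 271.] 96 [0.684 0.093 0.031] ((684.431884765625, 96.10784149169922), (7.561044216156006, 52.19378662109375), 1.661171317100525)
low [392. 177.] 73 [ 0.402 -0.43   0.031] ((406.6204528808594, -431.6012268066406), (19.768354415893555, 55.4695930480957), 72.08654022216797)
low [297. 196.] 86 [ 0.591 -0.16   0.031] ((601.33251953125, -164.56683349609375), (15.836128234863281, 89.6165771484375), 64.88743591308594)
low [366. 212.] 607 [ 0.378 -0.212  0.034] ((381.511657714
[... 609 characters left out ...]
9643555, 20.93292808532715), 35.56474304199219)
cup 1172 [0.574 0.075 0.207] [0.508 0.044 0.165] [0.65  0.119 0.245]
cup 949 [0.555 0.086 0.199] [0.506 0.043 0.165] [0.649 0.123 0.243]
[0.55504885 0.08421964 3.24776845] 0.006092038704447004
[-0.0798 -0.0711 -0.0471 -0.0003  0.0297  0.0314  0.0322]
[-0.0786 -0.0656 -0.0368  0.0014  0.0293  0.0311  0.0328]
[0.55504649 0.08422169 3.24753222] 0.006092039319805694
[-0.0798 -0.0711 -0.0471 -0.0003  0.0297  0.0314  0.0322]
[-0.0786 -0.0656 -0.0368  0.0014  0.0293  0.0311  0.0328]
[0.55506066 0.08422111 3.24787862] 0.006092043454895971
[-0.0798 -0.0711 -0.0471 -0.0003  0.0297  0.0314  0.0322]
[-0.0786 -0.0656 -0.0368  0.0014  0.0293  0.0311  0.0328]
```

Emit:
play_rows --pt "0.03 0.03 0.04 0 0 6" --pt "0.06 0.06 0.07 0 0 14" --pt "0.09 0.1 0.08 0 0 22" --pt "0.13 0.14 0.08 0 0 30" --pt "0.155 0.175 0.08 0 0 32.4" --pt "0.168 0.193 0.08 0 0 32.4" --pt "0.168 0.193 0.08 0 0 32.4" --pt "0.168 0.193 0.08 0 0 32.4" --gripper 0.088

```text
time_s: 0.95
ee_pos: [0.4418, -0.3962, 0.3185]
orientation: [0.877, 0.48, -0.0, -0.0]
contact_force: [0.3, -1.2, -0.8]
gripper_width: 0.997
finger_force: 0.0
```

```bash
python3 - <<'E'
from h import *
s=snap('wrist'); st=manip.read_state(); print(st['time_s'],st['joints'].round(3),st['ee_pos'].round(4)); M=R.from_quat(st['orientation']).as_matrix();print(M.round(3))
print(s['c2w'].round(3))
P=cloud(s); save(s,'w1.png')
m=(np.hypot(P[...,0]-.4418,P[...,1]+.397)<.03)
for lo,hi in((.17,.19),(.19,.21),(.21,.23),(.238,.26)):
    q=P[m&(P[...,2]>lo)&(P[...,2]<hi)]; print(lo,len(q),q.mean(0).round(4),cv2.minEnclosingCircle((q[:,:2]*1000).astype(np.float32)))
E
```

```text
1.0 [ 0.807  0.376 -0.2    1.593  0.08   1.181  0.019] [ 0.4409 -0.3974  0.3184]
[[ 0.541  0.841 -0.001]
 [ 0.841 -0.541 -0.   ]
 [-0.001 -0.001 -1.   ]]
[[ 0.843 -0.514 -0.162  0.483]
 [-0.539 -0.804 -0.252 -0.331]
 [-0.     0.3   -0.954  0.465]
 [ 0.     0.     0.     1.   ]]
0.17 151 [ 0.4451 -0.391   0.1807] ((441.52349853515625, -396.89398193359375), 11.17655086517334)
0.19 191 [ 0.4453 -0.391   0.2006] ((441.31439208984375, -397.1434326171875), 11.303004264831543)
0.21 233 [ 0.4452 -0.391   0.2206] ((441.26947021484375, -397.23065185546875), 11.291850090026855)
0.238 762 [ 0.4412 -0.3973  0.2434] ((440.7512512207031, -398.3677062988281), 10.24943733215332)
```

View pics/w1.png

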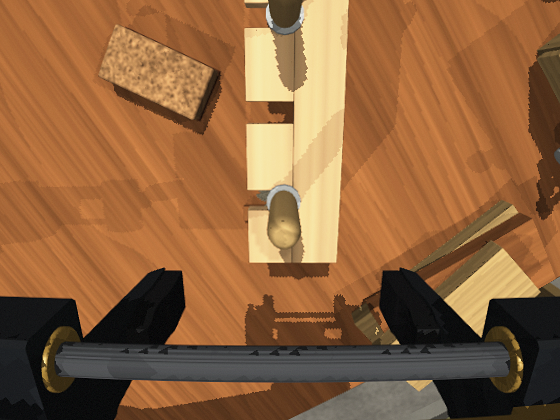

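The wrist view shows the brush handle at (283,215) midway between the fingers, the empty slot 1 at (265,112) above it, and the cork block well clear at (160,75). Next I descend and grasp.

Emit:
play_rows --pt "0 0 -0.03 0 0 0" --pt "0 0 -0.065 0 0 0" --pt "0 0 -0.1 0 0 0" --pt "0 0 -0.122 0 0 0" --pt "0 0 -0.131 0 0 0" --pt "0 0 -0.131 0 0 0"

```text
time_s: 1.6
ee_pos: [0.4403, -0.3973, 0.1867]
orientation: [0.878, 0.479, -0.001, -0.001]
contact_force: [-0.4, 0.8, 1.6]
gripper_width: 0.995
finger_force: 0.0
```

Emit:
play_rows --pt "0 0 0 0 0 0" --pt "0 0 0 0 0 0" --pt "0 0 0 0 0 0" --pt "0 0 0 0 0 0" --pt "0 0 0 0 0 0" --pt "0 0 0 0 0 0" --pt "0 0 0 0 0 0" --gripper 0.0 --squeeze 45

```text
time_s: 2.3
ee_pos: [0.4418, -0.3965, 0.1878]
orientation: [0.878, 0.48, -0.0, 0.0]
contact_force: [0.0, -0.6, -0.5]
gripper_width: 0.386
finger_force: 0.0
```

Emit:
play_rows --pt "0 0 0 0 0 0" --pt "0 0 0 0 0 0" --pt "0 0 0 0 0 0" --pt "0 0 0 0 0 0"

```text
time_s: 2.7
ee_pos: [0.4418, -0.3965, 0.1877]
orientation: [0.878, 0.48, -0.0, 0.0]
contact_force: [0.2, 0.8, -0.7]
gripper_width: 0.248
finger_force: 44.9
```

Emit:
play_rows --pt "0 0 0.007 0 0 0" --pt "0 0 0.015 0 0 0" --pt "0 0 0.02 0 0 0" --pt "0 0 0.02 0 0 0" --pt "-0.01 0.0065 0.02 0 0 0" --pt "-0.027 0.0175 0.02 0 0 0" --pt "-0.047 0.03 0.02 0 0 0" --pt "-0.067 0.043 0.02 0 0 0" --pt "-0.082 0.0525 0.02 0 0 0" --pt "-0.086 0.055 0.02 0 0 0" --pt "-0.086 0.055 0.02 0 0 0"

```text
time_s: 3.8
ee_pos: [0.3557, -0.3416, 0.2079]
orientation: [0.878, 0.479, -0.0, 0.0]
contact_force: [0.5, -0.1, -1.3]
gripper_width: 0.248
finger_force: 44.9
```

```bash
python3 - <<'E'
from h import *
st=manip.read_state(); print(st['ee_pos'],st['contact_force'],st['gripper_width'])
a=np.array([-.527,-.056,.848]); 
ti=R.from_rotvec(np.radians(32)*np.cross([0,0,1],a)/np.linalg.norm(np.cross([0,0,1],a)))
print(np.degrees((ti*R.from_euler('z',38.8,degrees=True)).as_rotvec()))
m=np.array([.5387,.0825,.2263])
for d in(.203,.183,.078): print((m+d*a).round(4),(m+d*a-[.356,-.342,.208]).round(4))
save(snap('side'),'side1.png')
E
```

```text
[ 0.35571909 -0.34160837  0.20793189] [ 0.53435814 -0.07269206 -1.32769118] 0.24781937042695326
[ -7.5201479  -31.72735283  37.77072063]
[0.4317 0.0711 0.3984] [0.0757 0.4131 0.1904]
[0.4423 0.0723 0.3815] [0.0863 0.4143 0.1735]
[0.4976 0.0781 0.2924] [0.1416 0.4201 0.0844]
```

View pics/side1.png

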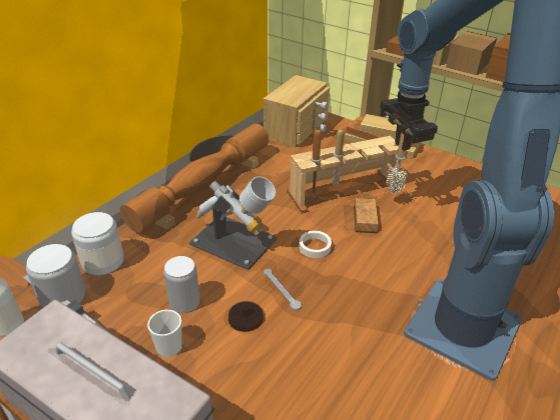

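The side view shows the brush in the gripper with its bristles at (397,178), clear of the rack. Now I carry it to the cup.

Emit:
play_rows --pt "0 0 0.03 0 0 0" --pt "0 0 0.07 0 0 0" --pt "0 0.02 0.11 0 0 0" --pt "0.005 0.05 0.15 0 0 0" --pt "0.01 0.09 0.18 -0.7 -3 3.7" --pt "0.015 0.13 0.19 -1.5 -6.3 7.5" --pt "0.025 0.17 0.19 -2.5 -10.5 12.5" --pt "0.035 0.21 0.19 -3.5 -14.7 17.5" --pt "0.045 0.25 0.19 -4.5 -19 22.6" --pt "0.055 0.29 0.19 -5.5 -23.2 27.6" --pt "0.062 0.33 0.19 -6.5 -27.4 32.6" --pt "0.07 0.37 0.19 -7.2 -30.4 36.2" --pt "0.0755 0.4 0.19 -7.5 -31.7 37.8" --pt "0.0757 0.413 0.19 -7.5 -31.7 37.8" --pt "0.0757 0.413 0.19 -7.5 -31.7 37.8" --pt "0.0757 0.413 0.19 -7.5 -31.7 37.8"

```text
time_s: 5.45
ee_pos: [0.4319, 0.0712, 0.3981]
orientation: [0.642, 0.715, 0.205, 0.184]
contact_force: [0.1, -0.8, -0.7]
gripper_width: 0.247
finger_force: 44.9
```

```bash
python3 - <<'E'
from h import *
st=manip.read_state(); print(st['time_s'],st['joints'].round(2),st['ee_pos'].round(4),R.from_quat(st['orientation']).as_matrix()[:,2].round(4))
w,s,d=snap('wrist'),snap('scene'),snap('side')
for n,x in zip('wsd',(w,s,d)): pickle.dump(x,open(n+'2.pkl','wb'))
can=np.zeros((600,800,3),np.uint8); can[:420,:560]=w['image']
uv=proj(s,[[.5,.08,.27]])[0].astype(int);uv2=proj(d,[[.5,.08,.27]])[0].astype(int)
c=lambda i,u:cv2.resize(i['image'][max(u[1]-60,0):u[1]+60,max(u[0]-60,0):u[0]+60],(240,240))
can[:240,560:]=c(s,uv);can[250:490,560:]=c(d,uv2)
cv2.imwrite('pics/c2.png',can[:,:,::-1])
E
```

```text
5.45 [ 0.5  -0.35 -0.63  2.21 -0.28  0.67  0.12] [0.4319 0.0712 0.3981] [ 0.5265  0.0565 -0.8483]
```

View pics/c2.png

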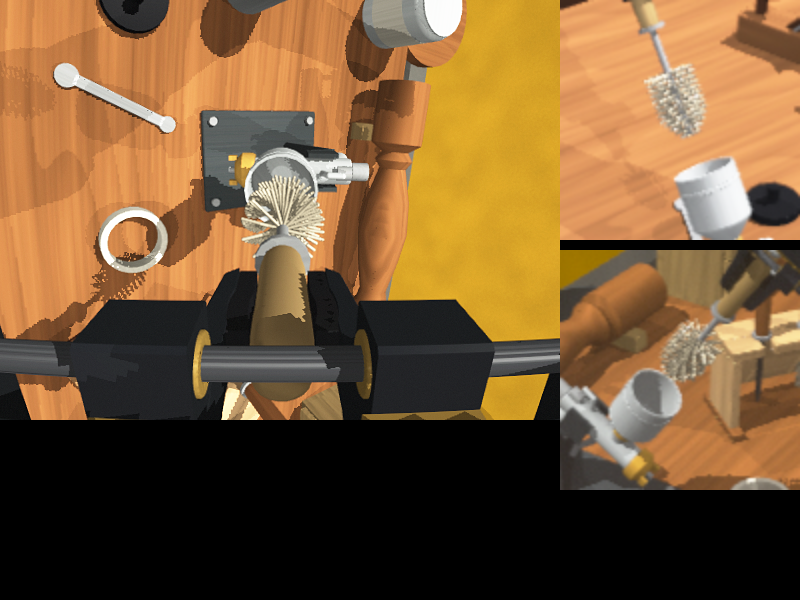

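The wrist view shows the cup mouth at (283,180) behind the bristles at (283,215). The insets show the brush over the mouth and roughly coaxial with it. A numeric check follows.

```bash
cat > ck.py <<'E'
from h import *
from scipy.optimize import least_squares
def ax(t,az): return np.array([np.sin(t)*np.cos(az),np.sin(t)*np.sin(az),np.cos(t)])
def cupfit(clouds,m0=(.5387,.0825,.2263),az0=3.248,verbose=1):
    a=ax(np.radians(32),az0); Q=[]
    for P in clouds:
        P=P.reshape(-1,3);P=P[~np.isnan(P[:,0])]; d=P-m0; t=d@a; r=np.linalg.norm(d-np.outer(t,a),axis=1)
        Q.append(P[(t>-.055)&(t<.006)&(r<.045)&(r>.027)])
    def res(p,Q):
        a=ax(p[3],p[2]); d=Q-np.array([p[0],p[1],.2]); r=np.linalg.norm(d-np.outer(d@a,a),axis=1)
        return np.where(abs(r-.036)<abs(r-.033),r-.036,r-.033)
    out=[]
    for q in Q+[np.vstack(Q)]:
        f=least_squares(res,[m0[0]+.5*.03,m0[1],az0,np.radians(32)],args=(q,),loss='soft_l1',f_scale=.001)
        a=ax(f.x[3],f.x[2]); t=(q-[f.x[0],f.x[1],.2])@a
        mm=np.array([f.x[0],f.x[1],.2])+a*np.percentile(t,98)
        print(len(q),'tilt %.1f az %.1f'%tuple(np.degrees(f.x[[3,2]])),'mouth',mm.round(4),'rms',np.sqrt(np.mean(f.fun**2)).round(4))
E
python3 - <<'E'
from ck import *
W,S,D=[pickle.load(open(n+'2.pkl','rb')) for n in 'wsd']
cl=[cloud(x) for x in(W,S,D)]
S0=pickle.load(open('scene0.pkl','rb'));D0=pickle.load(open('side0.pkl','rb'))
print('cup now w,s,d,all');cupfit(cl)
print('cup start');cupfit([cloud(S0),cloud(D0)])
# brush axis: point cloud along predicted axis
T=np.array([.4319,.0712,.3981]); a=-np.array([.5265,.0565,-.8483])
for nm,P in zip('wsd',cl):
    P=P.reshape(-1,3);d=P-T;t=d@a;v=d-np.outer(t,a);r=np.linalg.norm(v,axis=1)
    for lo,hi,R0 in((-.035,-.02,.02),(-.085,-.045,.012),(-.16,-.1,.034)):
        k=(t>lo)&(t<hi)&(r<R0); print(nm,lo,k.sum(),v[k].mean(0).round(4))
    k=(r<.03); print('tip t',np.nanmin(t[k&(t>-.19)]))
E
```

```text
cup now w,s,d,all
917 tilt 31.9 az 185.2 mouth [0.5367 0.081  0.2252] rms 0.0006
900 tilt 31.6 az 185.4 mouth [0.5393 0.0815 0.2266] rms 0.0011
810 tilt 31.9 az 184.1 mouth [0.5359 0.0829 0.2247] rms 0.001
2627 tilt 31.2 az 186.1 mouth [0.5376 0.0813 0.2258] rms 0.0013
cup start
905 tilt 30.7 az 187.7 mouth [0.54   0.0811 0.2273] rms 0.001
806 tilt 31.8 az 184.2 mouth [0.5362 0.0832 0.2246] rms 0.001
1711 tilt 32.3 az 185.8 mouth [0.5383 0.0824 0.226 ] rms 0.0014
w -0.035 995 [-0.0015  0.0059 -0.0005]
w -0.085 94 [-0.0011  0.0012 -0.0006]
w -0.16 1695 [-0.0034  0.0062 -0.0017]
tip t -0.15408668628694044
s -0.035 81 [ 0.0082 -0.0062  0.0047]
s -0.085 66 [ 0.0034 -0.0031  0.0019]
s -0.16 507 [ 0.0048 -0.0039  0.0027]
tip t -0.15980330356802622
d -0.035 70 [-0.0023  0.0053 -0.0011]
d -0.085 42 [-0.0019  0.0005 -0.0011]
d -0.16 351 [-0.0029  0.0056 -0.0015]
tip t -0.16105023812985025
```

Cup and brush agree to about 1 mm and 1°. First descent: to about 7 mm above the bottom, checking force.

Emit:
play_rows --pt "0.0053 0.0005 -0.0085 0 0 0" --pt "0.0105 0.001 -0.017 0 0 0" --pt "0.0155 0.0015 -0.0255 0 0 0" --pt "0.02 0.002 -0.034 0 0 0" --pt "0.0307 0.003 -0.051 0 0 0" --pt "0.041 0.004 -0.068 0 0 0" --pt "0.052 0.005 -0.085 0 0 0" --pt "0.0575 0.0055 -0.094 0 0 0" --pt "0.0614 0.006 -0.1 0 0 0" --pt "0.0614 0.006 -0.1 0 0 0" --pt "0.0614 0.006 -0.1 0 0 0"

```text
time_s: 6.7
ee_pos: [0.4928, 0.0776, 0.2974]
orientation: [0.642, 0.715, 0.205, 0.183]
contact_force: [0.3, -0.4, -1.0]
gripper_width: 0.251
finger_force: 44.9
```

Emit:
play_rows --pt "0.001 0.0001 -0.0015 0 0 0" --pt "0.002 0.0002 -0.0035 0 0 0" --pt "0.003 0.0003 -0.005 0 0 0" --pt "0.003 0.0003 -0.005 0 0 0" --pt "0.003 0.0003 -0.005 0 0 0"

```text
time_s: 7.2
ee_pos: [0.4959, 0.0779, 0.2927]
orientation: [0.642, 0.715, 0.205, 0.184]
contact_force: [0.9, -0.7, -0.8]
gripper_width: 0.249
finger_force: 44.9
```

```bash
python3 - <<'E'
from ck import *
st=manip.read_state(); print(st['contact_force'],st['wrist_torque'],st['ee_pos'])
S,D=snap('scene'),snap('side')
T=np.array(st['ee_pos']); a=-R.from_quat(st['orientation']).as_matrix()[:,2]; m=np.array([.5375,.0815,.2257])
v=T-m; print('along',v@a,'off',v-(v@a)*a,a)
can=np.zeros((300,600,3),np.uint8)
for i,s in enumerate((S,D)):
    u=proj(s,[m])[0].astype(int); can[:,i*300:i*300+300]=cv2.resize(s['image'][u[1]-60:u[1]+40,u[0]-50:u[0]+50],(300,300))
cv2.imwrite('pics/c3.png',can[:,:,::-1])
E
```

```text
[ 0.85517598 -0.73030324 -0.7686889 ] [-0.11118311  0.55883501 -0.01010856] [0.49587213 0.07787199 0.29271852]
along 0.07897367527543116 off [-5.30930986e-05  8.24711962e-04  2.18650141e-05] [-0.52643844 -0.05638241  0.84834167]
```

View pics/c3.png

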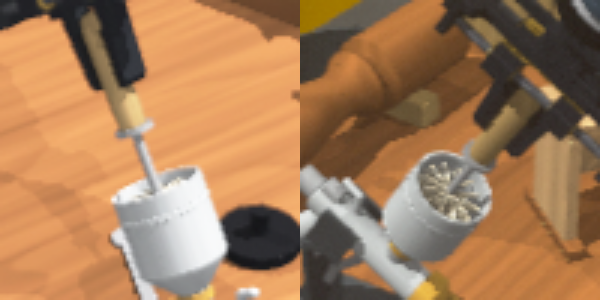

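The insets show the head fully inside the cup, with the stem coming out centred. Next I press 2 mm further to the bottom and run the strokes.

Emit:
play_rows --pt "0.001 0.0001 -0.0017 0 0 0" --pt "0.001 0.0001 -0.0017 0 0 0" --pt "0.001 0.0001 -0.0017 0 0 0"

```text
time_s: 7.6
ee_pos: [0.4969, 0.0779, 0.2909]
orientation: [0.642, 0.715, 0.205, 0.184]
contact_force: [-0.3, -0.5, -1.1]
gripper_width: 0.251
finger_force: 44.9
```

Emit:
play_rows --pt "-0.006 -0.0006 0.0095 0 0 0" --pt "-0.0158 -0.0016 0.0254 0 0 0" --pt "-0.0264 -0.0027 0.0424 0 0 0" --pt "-0.037 -0.0038 0.0595 0 0 0" --pt "-0.045 -0.0046 0.072 0 0 0" --pt "-0.048 -0.0049 0.077 0 0 0" --pt "-0.048 -0.0049 0.077 0 0 0" --pt "-0.045 -0.0046 0.072 0 0 0" --pt "-0.037 -0.0038 0.0595 0 0 0" --pt "-0.0264 -0.0027 0.0424 0 0 0" --pt "-0.0158 -0.0016 0.0254 0 0 0" --pt "-0.006 -0.0006 0.0095 0 0 0" --pt "-0.001 -0.0001 0.0017 0 0 0" --pt "0 0 0 0 0 0" --pt "0 0 0 0 0 0"

```text
time_s: 9.1
ee_pos: [0.4967, 0.0784, 0.2897]
orientation: [0.643, 0.715, 0.205, 0.182]
contact_force: [-0.2, 0.1, -0.4]
gripper_width: 0.252
finger_force: 44.9
```

Emit:
play_rows --pt "-0.006 -0.0006 0.0095 0 0 0" --pt "-0.0158 -0.0016 0.0254 0 0 0" --pt "-0.0264 -0.0027 0.0424 0 0 0" --pt "-0.037 -0.0038 0.0595 0 0 0" --pt "-0.045 -0.0046 0.072 0 0 0" --pt "-0.048 -0.0049 0.077 0 0 0" --pt "-0.048 -0.0049 0.077 0 0 0" --pt "-0.045 -0.0046 0.072 0 0 0" --pt "-0.037 -0.0038 0.0595 0 0 0" --pt "-0.0264 -0.0027 0.0424 0 0 0" --pt "-0.0158 -0.0016 0.0254 0 0 0" --pt "-0.006 -0.0006 0.0095 0 0 0" --pt "-0.001 -0.0001 0.0017 0 0 0" --pt "0.001 0.0001 -0.0015 0 0 0" --pt "0.001 0.0001 -0.0015 0 0 0" --pt "0.001 0.0001 -0.0015 0 0 0"

```text
time_s: 10.7
ee_pos: [0.4983, 0.079, 0.2892]
orientation: [0.642, 0.715, 0.206, 0.183]
contact_force: [-3.7, -1.2, 4.2]
gripper_width: 0.247
finger_force: 45.0
```

The axial force on the bottom is about 6 N, so the head is down. Now the final up-stroke and the retreat, then back to the rack.

Emit:
play_rows --pt "-0.006 -0.0006 0.0095 0 0 0" --pt "-0.0158 -0.0016 0.0254 0 0 0" --pt "-0.0264 -0.0027 0.0424 0 0 0" --pt "-0.037 -0.0038 0.0595 0 0 0" --pt "-0.048 -0.0049 0.077 0 0 0" --pt "-0.058 -0.0059 0.0935 0 0 0" --pt "-0.066 -0.0067 0.1065 0 0 0" --pt "-0.068 -0.007 0.1095 0 0 0" --pt "-0.068 -0.007 0.1095 0 0 0"

```text
time_s: 11.6
ee_pos: [0.4301, 0.0712, 0.3982]
orientation: [0.642, 0.716, 0.205, 0.184]
contact_force: [0.3, -0.8, -0.6]
gripper_width: 0.249
finger_force: 45.0
```

Emit:
play_rows --pt "0 -0.015 0 0 0 0" --pt "-0.003 -0.04 0 0.5 2.1 -2.5" --pt "-0.01 -0.075 0 1.2 5 -6" --pt "-0.017 -0.115 0 2.2 9.3 -11.1" --pt "-0.025 -0.155 0 3.2 13.5 -16.1" --pt "-0.033 -0.195 0 4.2 17.7 -21.1" --pt "-0.041 -0.235 0 5.2 21.9 -26.2" --pt "-0.049 -0.275 0 6.2 26.1 -31.2" --pt "-0.057 -0.315 0 7.1 30 -35.8" --pt "-0.065 -0.35 0 7.5 31.7 -37.8" --pt "-0.071 -0.385 -0.02 7.5 31.7 -37.8" --pt "-0.0743 -0.405 -0.05 7.5 31.7 -37.8" --pt "-0.0743 -0.412 -0.08 7.5 31.7 -37.8" --pt "-0.0743 -0.412 -0.09 7.5 31.7 -37.8" --pt "-0.0743 -0.412 -0.09 7.5 31.7 -37.8"

```text
time_s: 13.1
ee_pos: [0.3552, -0.34, 0.3069]
orientation: [0.877, 0.48, -0.0, -0.002]
contact_force: [0.2, 1.0, 0.0]
gripper_width: 0.25
finger_force: 45.0
```

```bash
python3 - <<'E'
from ck import *
st=manip.read_state(); T=np.array(st['ee_pos']); M=R.from_quat(st['orientation']).as_matrix(); a=-M[:,2]; print(st['time_s'],T,M.round(4).tolist())
W,S,D=[snap(n) for n in('wrist','scene','side')]
Q=[]
for nm,s in(('w',W),('s',S),('d',D)):
    P=cloud(s).reshape(-1,3); d=P-T;t=d@a;v=d-np.outer(t,a);r=np.linalg.norm(v,axis=1)
    k=(t>-.03)&(t<-.004)&(r<.018); q=v[k]; print(nm,'handle',k.sum(),q.mean(0).round(4))
    k=(t>-.037)&(t<-.025)&(r>.0135)&(r<.0165); 
    if k.sum(): print(' collar n',k.sum(),t[k].min().round(4),np.median(t[k]).round(4),t[k].max().round(4))
    k=(t>-.08)&(t<-.046)&(r<.012); print('  stem',k.sum(),v[k].mean(0).round(4))
    k=(r<.03)&(t>-.2)&(t<-.1); print('  head',v[k].mean(0).round(4),'tip',t[k].min().round(4))
cv2.imwrite('pics/w3.png',W['image'][:,:,::-1])
# slot place check: wrist cloud board
P=cloud(W); 
E
```

```text
13.1 [ 0.35516409 -0.33997596  0.30693062] [[0.5397, 0.8419, -0.0023], [0.8419, -0.5397, 0.0039], [0.0021, -0.004, -1.0]]
w handle 795 [0.0027 0.0061 0.    ]
 collar n 135 -0.0363 -0.0321 -0.0301
  stem 70 [-0.001   0.0008  0.    ]
  head [0.0007 0.0066 0.    ] tip -0.1546
s handle 145 [ 0.0086 -0.0013 -0.    ]
 collar n 38 -0.0336 -0.0303 -0.0261
  stem 51 [ 0.0033 -0.0006 -0.    ]
  head [ 0.0083 -0.0015 -0.    ] tip -0.1595
d handle 71 [-0.0035  0.0062  0.    ]
 collar n 8 -0.0336 -0.0317 -0.0294
  stem 33 [-0.0019 -0.0001  0.    ]
  head [-0.0043  0.0043  0.    ] tip -0.1624
```

Emit:
play_rows --pt "0 0 -0.03 0 0 0" --pt "0 0 -0.06 0 0 0" --pt "0 0 -0.088 0 0 0" --pt "0 0 -0.1013 0 0 0" --pt "0 0 -0.1013 0 0 0" --pt "0.012 -0.0078 -0.1013 0 0 0" --pt "0.03 -0.0193 -0.1013 0 0 0" --pt "0.048 -0.031 -0.1013 0 0 0" --pt "0.066 -0.0425 -0.1013 0 0 0" --pt "0.08 -0.0515 -0.1013 0 0 0" --pt "0.0862 -0.0555 -0.1013 0 0 0" --pt "0.0862 -0.0555 -0.1013 0 0 0" --pt "0.0862 -0.0555 -0.11 0 0 0" --pt "0.0862 -0.0555 -0.117 0 0 0" --pt "0.0862 -0.0555 -0.1208 0 0 0" --pt "0.0862 -0.0555 -0.1208 0 0 0"

```text
time_s: 14.85
ee_pos: [0.4411, -0.3962, 0.1875]
orientation: [0.878, 0.48, -0.0, -0.001]
contact_force: [0.1, -0.1, -0.4]
gripper_width: 0.248
finger_force: 45.0
```

```bash
python3 - <<'E'
from ck import *
st=manip.read_state(); print(st['time_s'],st['ee_pos'],st['contact_force'])
S,D=snap('scene'),snap('side'); m=[.4418,-.397,.16]
can=np.zeros((400,800,3),np.uint8)
for i,s in enumerate((S,D)):
    u=proj(s,[m])[0].astype(int); y=max(u[1]-60,0);x=max(u[0]-50,0); can[:,i*400:i*400+400]=cv2.resize(s['image'][y:y+100,x:x+100],(400,400))
cv2.imwrite('pics/c4.png',can[:,:,::-1])
E
```

```text
14.85 [ 0.44108448 -0.39617324  0.18753935] [ 0.12786352 -0.05046338 -0.42687801]
```

View pics/c4.png

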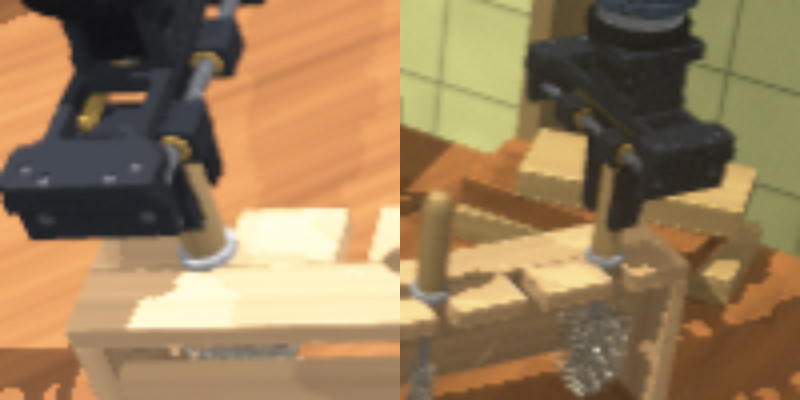

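The collar sits on the board in slot 0 with the bristles hanging below. Release and rise.

Emit:
play_rows --pt "0 0 0 0 0 0" --pt "0 0 0 0 0 0" --pt "0 0 0 0 0 0" --pt "0 0 0 0 0 0" --pt "0 0 0 0 0 0" --pt "0 0 0 0 0 0" --pt "0 0 0 0 0 0" --pt "0 0 0 0 0 0" --gripper 0.07

```text
time_s: 15.75
ee_pos: [0.4418, -0.3965, 0.1883]
orientation: [0.878, 0.48, 0.0, 0.0]
contact_force: [-0.2, 0.6, 0.5]
gripper_width: 0.801
finger_force: 0.0
```

Emit:
play_rows --pt "0 0 0.02 0 0 0" --pt "0 0 0.05 0 0 0" --pt "0 0 0.09 0 0 0" --pt "0 0 0.13 0 0 0" --pt "0 0 0.15 0 0 0"

```text
time_s: 16.25
ee_pos: [0.4428, -0.3971, 0.3421]
orientation: [0.878, 0.48, 0.001, 0.002]
contact_force: [0.5, 0.3, 1.2]
gripper_width: 0.792
finger_force: 0.0
```

Emit:
play_rows --pt "0 0.025 0 0 0 3" --pt "0 0.07 0 0 0 9" --pt "0 0.12 0 0 0 15" --pt "0 0.17 0 0 0 21" --pt "0 0.22 0 0 0 27" --pt "-0.002 0.27 0 0 0 33" --pt "-0.004 0.32 0 0 0 38" --pt "-0.006 0.37 0 0 0 38" --pt "-0.008 0.42 0 0 0 38" --pt "-0.008 0.47 0 0 0 38" --pt "-0.008 0.52 0 0 0 38" --pt "-0.008 0.57 0 0 0 38" --pt "-0.008 0.615 -0.03 0 0 38" --pt "-0.008 0.65 -0.07 0 0 38" --pt "-0.008 0.675 -0.11 0 0 38" --pt "-0.008 0.6855 -0.14 0 0 38" --pt "-0.008 0.6855 -0.15 0 0 38" --pt "-0.008 0.6855 -0.15 0 0 38" --pt "-0.008 0.6855 -0.15 0 0 38" --gripper 0.05

```text
time_s: 18.15
ee_pos: [0.4348, 0.2885, 0.1896]
orientation: [0.674, 0.739, 0.001, 0.001]
contact_force: [-0.4, -0.1, 0.3]
gripper_width: 0.568
finger_force: 0.0
```

```bash
python3 - <<'E'
from ck import *
st=manip.read_state(); print(st['time_s'],st['joints'].round(2),st['ee_pos'].round(4),R.from_quat(st['orientation']).as_matrix()[:,1].round(4))
W=snap('wrist');D=snap('side');pickle.dump(W,open('w4.pkl','wb'))
for s in(W,D,pickle.load(open('side0.pkl','rb')),pickle.load(open('scene0.pkl','rb'))):
    P=cloud(s).reshape(-1,3); h=cv2.cvtColor(s['image'],cv2.COLOR_RGB2HSV).reshape(-1,3)
    near=np.hypot(P[:,0]-.434,P[:,1]-.2885)
    k=(near<.06)&(P[:,2]>.005)&(P[:,2]<.02)&(h[:,2]<70); 
    if k.sum()>20:
        c,r=cv2.minEnclosingCircle((P[k][:,:2]*1000).astype(np.float32)); print('plate',k.sum(),np.round(c,1),round(r,1),np.median(P[k][:,2]).round(4))
    k=(near<.03)&(P[:,2]>.03)&(P[:,2]<.048)
    if k.sum()>5:
        c,r=cv2.minEnclosingCircle((P[k][:,:2]*1000).astype(np.float32)); print('knob',k.sum(),np.round(c,1),round(r,1),P[k].mean(0).round(4),np.percentile(P[k][:,2],90).round(4))
    k=(P[:,0]>.4)&(P[:,0]<.75)&(P[:,1]>.2)&(P[:,1]<.5)&(P[:,2]>.05)&(P[:,2]<.13)
    for lo,hi in((.05,.085),(.09,.13)):
        q=P[k&(P[:,2]>lo)&(P[:,2]<hi)]
        if len(q): print('tall',lo,q[:,:2].min(0).round(3),q[:,:2].max(0).round(3))
save(W,'w4.png')
E
```

```text
18.15 [-0.07  0.5  -0.77  1.89  0.43  0.93 -0.96] [0.4348 0.2885 0.1896] [0.9958 0.0912 0.0017]
plate 5911 [436.5 286.5] 41.5 0.0139
knob 424 [436.6 286. ] 9.7 [0.4365 0.2866 0.0395] 0.0407
tall 0.05 [0.493 0.302] [0.592 0.456]
tall 0.09 [0.551 0.299] [0.611 0.374]
plate 667 [434.4 289.4] 42.3 0.013
knob 55 [435. 287.] 9.9 [0.4343 0.288  0.0373] 0.0406
tall 0.05 [0.487 0.308] [0.61 0.49]
tall 0.09 [0.548 0.303] [0.625 0.376]
plate 680 [434.1 289.2] 42.0 0.0128
knob 59 [436.1 288.5] 10.9 [0.4337 0.2887 0.0374] 0.0411
tall 0.05 [0.486 0.31 ] [0.611 0.49 ]
tall 0.09 [0.549 0.303] [0.623 0.376]
plate 363 [440.1 285.2] 42.2 0.0157
knob 41 [436.8 286.2] 11.5 [0.4399 0.2853 0.0391] 0.0441
tall 0.05 [0.488 0.296] [0.632 0.491]
tall 0.09 [0.493 0.297] [0.63  0.486]
```

View pics/w4.png

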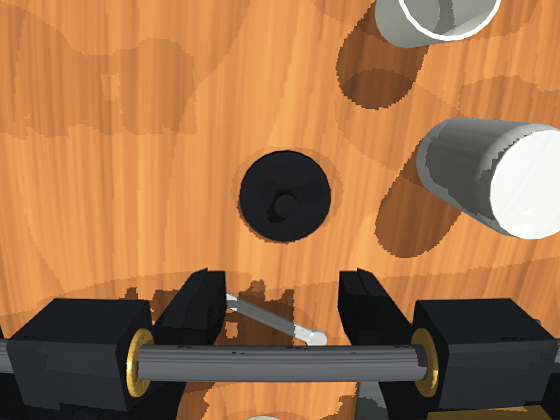

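The wrist view shows the lid at (285,197) with its knob in the middle. The tin at (490,180) and the white cup at (440,15) are clear of the gripper. Descend to the knob.

Emit:
play_rows --pt "0.001 -0.001 -0.03 0 0 0" --pt "0.0025 -0.0022 -0.07 0 0 0" --pt "0.0025 -0.0022 -0.11 0 0 0" --pt "0.0025 -0.0022 -0.14 0 0 0" --pt "0.0025 -0.0022 -0.158 0 0 0" --pt "0.0025 -0.0022 -0.167 0 0 0" --pt "0.0025 -0.0022 -0.171 0 0 0" --pt "0.0025 -0.0022 -0.171 0 0 0"

```text
time_s: 19.05
ee_pos: [0.4371, 0.287, 0.0181]
orientation: [0.674, 0.739, 0.001, 0.0]
contact_force: [0.6, -0.2, -0.4]
gripper_width: 0.566
finger_force: 0.0
```

Emit:
play_rows --pt "0 0 0 0 0 0" --pt "0 0 0 0 0 0" --pt "0 0 0 0 0 0" --pt "0 0 0 0 0 0" --pt "0 0 0 0 0 0" --pt "0 0 0 0 0 0" --pt "0 0 0 0 0 0" --gripper 0.0 --squeeze 30

```text
time_s: 19.75
ee_pos: [0.4365, 0.2869, 0.0175]
orientation: [0.674, 0.739, 0.0, 0.0]
contact_force: [-0.4, -0.8, 3.9]
gripper_width: 0.196
finger_force: 29.4
```

Emit:
play_rows --pt "0 0 0.01 0 0 0" --pt "0 0 0.04 0 0 0" --pt "0 0 0.08 0 0 0" --pt "0 0 0.13 0 0 0" --pt "0 -0.01 0.175 0 0 0" --pt "0.003 -0.03 0.21 0.2 -2 0" --pt "0.01 -0.06 0.24 0.6 -6.5 0" --pt "0.018 -0.095 0.265 1.2 -13 0" --pt "0.028 -0.13 0.2765 1.8 -19.5 0" --pt "0.038 -0.16 0.2765 2.4 -26 0" --pt "0.05 -0.19 0.2765 3 -31.9 0" --pt "0.0588 -0.209 0.2765 3 -31.9 0" --pt "0.0588 -0.209 0.2765 3 -31.9 0" --pt "0.0588 -0.209 0.2765 3 -31.9 0"

```text
time_s: 21.15
ee_pos: [0.495, 0.0781, 0.294]
orientation: [0.648, 0.71, 0.204, 0.186]
contact_force: [0.1, 0.4, -0.8]
gripper_width: 0.194
finger_force: 29.4
```

```bash
python3 - <<'E'
from ck import *
st=manip.read_state(); T=np.array(st['ee_pos']); M=R.from_quat(st['orientation']).as_matrix(); a=-M[:,2]; print(st['time_s'],st['joints'].round(2),T.round(4),M.round(4).tolist(),st['gripper_width'],st['finger_force'])
W,S,D=[snap(n) for n in('wrist','scene','side')]
for n,s in zip('wsd',(W,S,D)): pickle.dump(s,open(n+'5.pkl','wb'))
cupfit([cloud(s) for s in(W,S,D)],(.5375,.0815,.2257),np.radians(185.3))
# lid in the hand: dark points in tool frame (along a, tool x, tool y)
for n,s in zip('wsd',(W,S,D)):
    P=cloud(s).reshape(-1,3);v=cv2.cvtColor(s['image'],cv2.COLOR_RGB2HSV).reshape(-1,3)[:,2]
    q=(P-T)@M; t=-q[:,2]; r=np.hypot(q[:,0],q[:,1])
    k=(r<.055)&(t<-.001)&(t>-.022)&(v<70); qq=q[k]
    if k.sum()<30: print(n,k.sum()); continue
    c,rr=cv2.minEnclosingCircle((qq[:,:2]*1000).astype(np.float32)); print(n,k.sum(),'centre xy mm',np.round(c,1),round(rr,1),'t',np.percentile(t[k],[2,25,50,75,98]).round(4))
    k2=k&(r>.015)&(r<.038)&(t>-.009); 
    if k2.sum()>30: A=np.c_[q[k2][:,:2],np.ones(k2.sum())]; f=np.linalg.lstsq(A,t[k2],rcond=None)[0]; print('  plane slopes deg',np.degrees(f[:2]).round(2),'t0',f[2].round(4),k2.sum())
can=np.zeros((420,800,3),np.uint8); can[:,:560]=W['image']
for i,s in enumerate((S,D)):
    u=proj(s,[[.52,.08,.25]])[0].astype(int); can[i*210:i*210+210,560:770]=cv2.resize(s['image'][u[1]-50:u[1]+50,u[0]-50:u[0]+50],(210,210))
cv2.imwrite('pics/c5.png',can[:,:,::-1])
E
```

```text
21.15 [ 0.43 -0.01 -0.73  2.26  0.3   0.36 -0.47] [0.495  0.0781 0.294 ] [[-0.0923, 0.8441, 0.5282], [0.9957, 0.078, 0.0494], [0.0005, 0.5306, -0.8477]] 0.19447694421620168 29.374927687458694
1379 tilt 32.0 az 185.2 mouth [0.5369 0.0809 0.2248] rms 0.0005
898 tilt 31.5 az 186.6 mouth [0.5396 0.0813 0.2266] rms 0.0011
747 tilt 32.4 az 185.1 mouth [0.5357 0.0827 0.2249] rms 0.001
3024 tilt 31.7 az 185.4 mouth [0.5377 0.0811 0.2254] rms 0.0012
w 13549 centre xy mm [ 1.1 -1. ] 41.5 t [-0.0141 -0.0036 -0.0031 -0.0027 -0.0018]
  plane slopes deg [0.14 0.  ] t0 -0.0031 9717
s 296 centre xy mm [-3.6  8.7] 39.7 t [-0.0142 -0.0099 -0.0053 -0.002  -0.0012]
  plane slopes deg [ 0.04 -0.03] t0 -0.0018 69
d 500 centre xy mm [ 6.2 -2. ] 42.5 t [-0.0162 -0.0069 -0.0045 -0.0029 -0.0013]
  plane slopes deg [0.3  0.04] t0 -0.0039 280
```

Emit:
play_rows --pt "0.005 -0.0005 -0.008 0 0 0" --pt "0.013 -0.0002 -0.021 0 0 0" --pt "0.021 0.0005 -0.034 0 0 0" --pt "0.0285 0.0012 -0.0458 0 0 0" --pt "0.0322 0.0016 -0.0517 0 0 0" --pt "0.0338 0.0018 -0.0543 0 0 0" --pt "0.0354 0.0019 -0.0568 0 0 0" --pt "0.037 0.0021 -0.0593 0 0 0" --pt "0.037 0.0021 -0.0593 0 0 0" --pt "0.037 0.0021 -0.0593 0 0 0"

```text
time_s: 22.3
ee_pos: [0.5321, 0.0799, 0.2347]
orientation: [0.647, 0.71, 0.204, 0.186]
contact_force: [0.0, 0.5, -0.2]
gripper_width: 0.196
finger_force: 29.4
```

Emit:
play_rows --pt "0.0008 0.0001 -0.0013 0 0 0" --pt "0.0016 0.0001 -0.0025 0 0 0" --pt "0.0023 0.0002 -0.0037 0 0 0" --pt "0.0029 0.0002 -0.0046 0 0 0" --pt "0.0029 0.0002 -0.0046 0 0 0" --pt "0.0029 0.0002 -0.0046 0 0 0"

```text
time_s: 22.9
ee_pos: [0.535, 0.0801, 0.2298]
orientation: [0.647, 0.71, 0.204, 0.186]
contact_force: [0.4, -0.5, -0.8]
gripper_width: 0.196
finger_force: 29.4
```

Emit:
play_rows --pt "0.0003 0 -0.0004 0 0 0" --pt "0.0005 0 -0.0009 0 0 0" --pt "0.0005 0 -0.0009 0 0 0" --pt "0.0005 0 -0.0009 0 0 0"

```text
time_s: 23.3
ee_pos: [0.5352, 0.0801, 0.2295]
orientation: [0.647, 0.71, 0.204, 0.186]
contact_force: [-10.4, -1.5, 12.5]
gripper_width: 0.192
finger_force: 29.6
```

Emit:
play_rows --pt "0.0003 0 -0.0004 0 0 0" --pt "0.0005 0 -0.0009 0 0 0" --pt "0.0005 0 -0.0009 0 0 0" --pt "0.0005 0 -0.0009 0 0 0"

```text
time_s: 23.7
ee_pos: [0.5354, 0.0801, 0.2293]
orientation: [0.647, 0.711, 0.204, 0.187]
contact_force: [-24.0, -4.4, 28.7]
gripper_width: 0.198
finger_force: 30.5
```

```bash
python3 - <<'E'
from ck import *
for i in range(3):
    st=manip.read_state(); print(st['contact_force'].round(2),st['wrist_torque'].round(2),st['ee_pos'].round(4)); snap('side')
E
```

```text
[-23.98  -4.4   28.7 ] [-0.36  1.58 -0.1 ] [0.5354 0.0801 0.2293]
[-24.61  -2.78  29.18] [-0.29  1.49 -0.1 ] [0.5354 0.0801 0.2293]
[-25.09  -2.47  27.55] [-0.37  1.54 -0.14] [0.5354 0.0801 0.2293]
```

The lid is seated, with about 38 N along the axis. Ease off, then release.

Emit:
play_rows --pt "-0.0004 0 0.0006 0 0 0" --pt "-0.0008 0 0.0012 0 0 0" --pt "-0.0008 0 0.0012 0 0 0"

```text
time_s: 24.15
ee_pos: [0.5352, 0.0801, 0.2295]
orientation: [0.647, 0.71, 0.204, 0.186]
contact_force: [-5.7, -2.0, 8.1]
gripper_width: 0.194
finger_force: 30.1
```

Emit:
play_rows --pt "0 0 0 0 0 0" --pt "0 0 0 0 0 0" --pt "0 0 0 0 0 0" --pt "0 0 0 0 0 0" --pt "0 0 0 0 0 0" --pt "0 0 0 0 0 0" --gripper 0.05

```text
time_s: 24.75
ee_pos: [0.5352, 0.0801, 0.2292]
orientation: [0.647, 0.71, 0.204, 0.186]
contact_force: [-1.1, -0.1, -0.1]
gripper_width: 0.568
finger_force: 0.0
```

Emit:
play_rows --pt "-0.004 -0.0004 0.0065 0 0 0" --pt "-0.012 -0.001 0.02 0 0 0" --pt "-0.024 -0.002 0.039 0 0 0" --pt "-0.037 -0.0035 0.06 0 0 0" --pt "-0.05 -0.0045 0.08 0 0 0" --pt "-0.053 -0.005 0.085 0 0 0" --pt "-0.053 -0.005 0.085 0 0 0"

```text
time_s: 25.45
ee_pos: [0.4824, 0.0747, 0.3154]
orientation: [0.647, 0.71, 0.204, 0.187]
contact_force: [0.1, -0.0, -0.6]
gripper_width: 0.568
finger_force: 0.0
```

```bash
python3 - <<'E'
from ck import *
st=manip.read_state(); print(st['time_s'],st['ee_pos'].round(4),st['contact_force'])
W,S,D=[snap(n) for n in('wrist','scene','side')]
a=ax(np.radians(32),np.radians(185.3)); m=np.array([.5373,.0813,.2253]); ex=np.array([np.cos(np.radians(32))*np.cos(np.radians(5.3)),np.cos(np.radians(32))*np.sin(np.radians(5.3)),np.sin(np.radians(32))]); ey=np.cross(a,ex)
for n,s in zip('wsd',(W,S,D)):
    P=cloud(s).reshape(-1,3);v=cv2.cvtColor(s['image'],cv2.COLOR_RGB2HSV).reshape(-1,3)[:,2]
    d=P-m;x,y,t=d@ex,d@ey,d@a;r=np.hypot(x,y)
    k=(r<.05)&(t>-.012)&(t<.01)&(v<70); c,rr=cv2.minEnclosingCircle((np.c_[x,y][k]*1000).astype(np.float32)); print(n,k.sum(),np.round(c,1),round(rr,1))
    k2=(r>.014)&(r<.038)&(t>-.003)&(t<.012)&(v<70); A=np.c_[x,y,np.ones(len(x))][k2]; f=np.linalg.lstsq(A,t[k2],rcond=None)[0]; print('  slopes',np.degrees(f[:2]).round(2),'top',f[2].round(4),k2.sum())
can=np.zeros((420,780,3),np.uint8); can[:,:560]=W['image']
for i,(s,p) in enumerate(((S,m),(D,m),)):
    u=proj(s,[p])[0].astype(int); can[i*210:i*210+210,570:780]=cv2.resize(s['image'][u[1]-45:u[1]+45,u[0]-45:u[0]+45],(210,210))
cv2.imwrite('pics/c6.png',can[:,:,::-1])
P=cloud(S); mm=(np.hypot(P[...,0]-.4418,P[...,1]+.397)<.03)&(P[...,2]>.2); print('brush top',P[mm].mean(0).round(4),P[mm][:,2].max())
E
```

```text
25.45 [0.4824 0.0747 0.3154] [ 0.06916443 -0.00785593 -0.61007984]
w 9334 [-0.7 -1. ] 41.9
  slopes [ 0.   -0.01] top 0.0018 7075
s 365 [10.4 -6.6] 39.5
  slopes [ 0.04 -0.1 ] top 0.0032 113
d 625 [-2.1  2.3] 41.9
  slopes [ 0.08 -0.2 ] top 0.0013 402
brush top [ 0.4484 -0.3969  0.2271] 0.2489332318047699
```

View pics/c6.png

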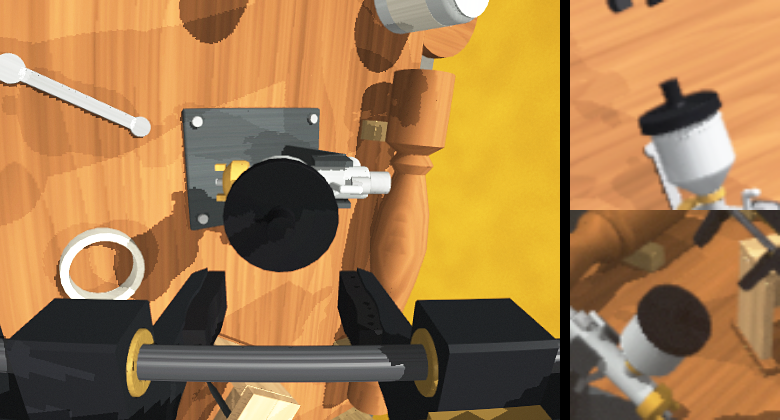

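The lid, at (280,215), sits square on the cup: tilt is under 0.2° and its top is about 2–3 mm above the rim. The brush hangs in its slot, and the gripper is touching nothing.

```bash
python3 -c "
from workcell import manip
print(manip.close_job())"
```

```text
the job is handed in; nothing more can be done
None
```

I scrubbed the cup with three full strokes, hung the brush back by its collar in slot 0, then seated the lid square and fully home, and handed the job in at about 25.6 s.

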